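Dark reference on a bench spectrometer

TASK

Set the spectrometer up for its dark reference: first slide the shutter on its deck fully closed over the sample port, then take the stylus from its stand, reach its thin shaft down through the small round aperture in the deck and press the recessed button there fully down. Keep the button held down with the gripped stylus: the program finishes while still holding it, with the shutter closed. Leave the bottle, the jar and the dish where they stand.

Things in the scene. Friction and masses are not known exactly. Their poses are not given: they have to be found in the camera images.
- instrument: Bench spectrometer, fixed black box with a white deck, 200 (its x) x 260 (its y) x 90 high; origin at centre of underside, z up. In its frame, mm: round button aperture at (-40, -85); unused square blind socket, 15 wide, at (30, -85); round sample port, 35 across, at (-10, 10). Shutter rails 8 high along y at x = -42 and 22, from y = -27 to 98; all else is flat.
- reset_hole (a point): Centre of the round button aperture, 16 in diameter, level with the deck (90 above the bench); its axes are those of the instrument. It is a straight well. The grey button, 13 across, nearly fills it; its top lies 18 below the deck when up.
- reset_button (a joint): Travel of the recessed button in m: 0 up, 0.005 fully down, straight down. A spring pushes it back up: about 1.6 N to start it moving, 5.6 N when fully down. It does not latch.
- shutter (a joint): Shutter position in m: 0 fully open (plate and tab centre at instrument y = 60 mm), 0.05 fully closed over the sample port (y = 10 mm, against the stop). It closes towards the instrument's -y, starts anywhere from 0 to 0.02, drags with about 1.5 N and stays where it is left.
- shutter_tab (a point): Centre of the top of the shutter's upright black tab, 121 above the bench. The tab is 12 thick along the instrument's y (slide direction), 30 wide along its x, 25 tall, on the centre of a steel plate 56 (x) x 50 (y) whose top is 6 above the deck. Axes as the instrument's.
- stylus: Loose 40 g stylus, upright in the stand: steel shaft 6 in diameter, 60 long, below; square black handle 15 x 15, 60 tall, above. Origin at the shaft's lower tip, z up along it, x and y square to the handle's flats. At the start the tip is 10 above the bench, the handle's shoulder rests on the stand's top (70) and its top is at 130.
- stylus_grip (a point): Middle of the stylus's handle, 90 above the tip, 30 above the shoulder; axes of the stylus.
- stand: White plastic stand, a fixed block 56 x 56 x 70 high with a 10 mm vertical through hole at its centre that holds the stylus's shaft; origin at the centre of its underside.
- white_bottle: Bystander: loose white reagent bottle with blue cap, 60 in diameter, 115 high; origin at the centre of its underside.
- amber_jar: Bystander: loose amber jar with black cap, 48 in diameter, 85 high; origin at the centre of its underside.
- dish: Bystander: loose white dish, 80 in diameter, 25 high; origin at the centre of its underside.
There are look-alikes about, which are no part of the job. Leave any green, red or turquoise look-alike of the stand alone.

How it is judged:
By the outcome, as a careful person would: the job done as asked, in the order asked, and still so for the second after the job is handed in, while the arm keeps its last pose, push and grip.
It also fails if it takes over 50 s, if anything falls off the work surface, if the arm or the gripper's body presses on something with over 40 N, if the wrist force passes 120 N, or if a joint passes its speed limit or range.

ROBOT

A 7-joint arm with a two-finger parallel gripper is mounted at the origin on the work surface. World frame = base frame: x ahead of the robot, y to its left, z up, the work surface at z = 0. Lengths are in m, angles in rad, forces in N, time in s.
With the tool pointing down it reaches from about 0.4 to 0.875 m from the base axis. Payload 19.3 kg.
Tool frame: the origin (TCP) lies at the very end of the fingers, on their centre line; the grasp point (between the pads) lies 19 mm behind it; z points along the fingers, y is the line along which they close (so a half turn about z gives the same grasp; the last joint's range is limited). The gripper opens to 85 mm and grips with 20 to 120 N. Pads are 22 mm wide; open, the fingers measure 114 mm over their backs; the gripper's body (76 mm by 85 mm) begins 54 mm behind the grasp point. The pads swing forward as they close: fully open they stand 13 mm farther back than shut.
Start: joints at [1.143, 0.521, -0.036, 1.599, 0.021, 1.021, -0.113], TCP at [0.219, -0.585, 0.231] pointing down, gripper open.
Joint ranges: [-2.91, 2.91], [-0.3, 2.13], [-1.5, 1.42], [0.17, 2.43], [-1.26, 4.41], [0.16, 1.93], [-2.52, 2.52]. Speed limits (rad/s): [1.89, 1.89, 2.39, 2.39, 3.01, 3.01, 3.01].

INTERFACE

Orientations are given as [roll, pitch, yaw] about the fixed x, y, z axes, in that order (R = Rz(yaw) Ry(pitch) Rx(roll)).
In Python, from workcell import monitor, viewer, bot gives the robot as it stands.
- The arm moves only by the tool move_arm, never from a script. Its arguments are lists of equal length, an entry for each row: "gripper": the opening, from 0 (shut) to 1 (fully open); "linear": the shift along the tool's x, y, z in cm, a list of three; "twist": the turn about the tool's z in degrees. A call has 1 to 8 rows; each row shifts and turns the commanded pose from where the row before left it, along the tool's axes as they then stand; what a row does not reach is not made up. A row lasts 1/10 s, in which the tool goes at most 50 mm and 8.59 degrees, less where a joint would pass 70% of its speed; a pose out of reach is approached as far as the arm can. A call with a gripper value outside its range is refused whole. The fingers move at their own pace and stop on an object; "squeeze" is the grip in N (left out, the last holds). Time passes only in rows, so rows that do not move let the fingers close. It gives the time, the measured TCP pose, the force, the opening and the grip force at its end, in the units of the state.
- monitor.observe(): the state, without advancing time (a new reading comes with each control period).
- viewer.grab_frame(name): name is "side" or "top" or "wrist"; returns a dict with "img" (420x560x3 uint8, red, green, blue), "K" (3x3 intrinsics, pixels), "eye" and "rotation" of the camera in the world. Camera axes: x right, y up, looking along -z (the intrinsics and any distortion apply to the point x, -y, -z); pixel columns grow to the right and rows downward; lengths in m; the calibration is good to about 2 mm. A picture is of the moment at which its call begins. There is no depth.
- bot.job_done(): hands the job in; it is judged then, once.
The state is a dict: "clock": time; "qpos": joint angles; "qd": joint speeds; "joint_efforts": joint torques, N m; "position": TCP position; "tool_rot": TCP orientation; "force": force on the tool from outside, world axes, zero at the start; "moment": the same for the moment, N m; "grip_width": finger opening in m; "finger_force": force on a finger pad.
Only numpy, scipy, OpenCV 4.12 (cv2) and the standard library are available. Lean on these libraries where they do the work, as an engineer would, in place of code of your own. Each camera call takes 0.05 s, during which the arm holds its last target. There are 200 camera calls.

## Working session

There is one attempt and no reset: what is moved stays moved. The work goes in short steps, Python scripts to look and compute and a tool call to move; the robot and the scene stay as the last step left them, time stands still between calls to the robot, and variables do not carry over. Pictures are saved under pics/ and viewed, at most 10 in all, crops included, and the job is handed in when it is done.

Besides the shell and the picture viewer there is one more tool, called after "Request:" by a JSON object that holds its "name" and its "arguments". move_arm: Moves the arm, as the interface text tells. Its arguments: {"type":"object","properties":{"gripper":{"type":"array"},"linear":{"type":"array"},"twist":{"type":"array"},"squeeze":{"type":"number"}},"required":["gripper","linear","twist"]}

```bash
mkdir -p pics; cat > h.py <<'E'
import numpy as np, cv2
from workcell import monitor, viewer, bot
def grab(n,save=None):
    f=viewer.grab_frame(n)
    if save: cv2.imwrite('pics/'+save,f['img'][:,:,::-1])
    return f
def ray(f,px):
    K=np.array(f['K']);p=np.linalg.solve(K,[px[0],px[1],1.]);d=np.array(f['rotation'])@[p[0],-p[1],-p[2]]
    return np.array(f['eye']),d/np.linalg.norm(d)
def onz(f,px,z):
    e,d=ray(f,px);return e+d*(z-e[2])/d[2]
def proj(f,P):
    c=np.array(f['rotation']).T@(np.array(P)-np.array(f['eye']));q=np.array(f['K'])@[c[0],-c[1],-c[2]];return q[:2]/q[2]
E
python3 - <<'E'
from h import *
np.set_printoptions(precision=4,suppress=True)
print(monitor.observe())
import pickle
d={}
for n in ['side','top','wrist']:
    f=grab(n,n+'0.png');d[n]=f;print(n,{k:v for k,v in f.items() if k!='img'})
pickle.dump(d,open('f0.pkl','wb'))
E
```

```text
{'clock': 0.0, 'qpos': array([ 1.1428,  0.522 , -0.0363,  1.6   ,  0.0212,  1.0211, -0.1128]), 'qd': array([ 0.0001, -0.0004, -0.0002, -0.0017,  0.    , -0.0002, -0.0009]), 'joint_efforts': array([  0.0002, -92.7111,   1.9795, -36.9937,   0.0178,   0.0082,
        -0.    ]), 'position': array([ 0.2187, -0.5851,  0.2307]), 'tool_rot': array([-3.1405,  0.0001,  0.3578]), 'force': array([ 0.2968,  0.5758, -0.9306]), 'moment': array([-0.0179,  0.0286, -0.0415]), 'finger_force': 0.0, 'grip_width': 0.08559334321046234}
side {'K': array([[388.9774,   0.    , 279.7866],
       [  0.    , 388.9774, 213.0952],
       [  0.    ,   0.    ,   1.    ]]), 'eye': array([0.1938, 0.6481, 0.6526]), 'rotation': array([ 0.9378,  0.023 , -2.6132])}
top {'K': array([[451.271 ,   0.    , 278.6471],
       [  0.    , 451.271 , 218.7683],
       [  0.    ,   0.    ,   1.    ]]), 'eye': array([ 0.5347, -0.0162,  1.3858]), 'rotation': array([ 0.0591,  0.0141, -1.5917])}
wrist {'K': array([[378.1495,   0.    , 281.1894],
       [  0.    , 378.1495, 205.4755],
       [  0.    ,   0.    ,   1.    ]]), 'eye': array([ 0.2867, -0.5597,  0.3731]), 'rotation': array([-0.2913,  0.0009, -1.2136])}
```

```bash
sed -i "s/^import numpy.*/&\nfrom scipy.spatial.transform import Rotation/; s/np.array(f\['rotation'\])/RR(f)/g" h.py; echo "def RR(f): return Rotation.from_euler('xyz',f['rotation']).as_matrix()" >> h.py; python3 - <<'E'
import cv2,numpy as np
t=cv2.imread('pics/top0.png');cv2.imwrite('pics/top0b.png',cv2.resize(t,(784,588),interpolation=cv2.INTER_CUBIC))
E
```

```text
(no output)
```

View pics/top0.png

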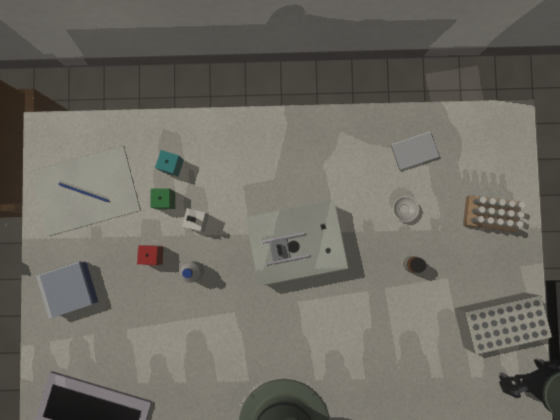

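View pics/side0.png

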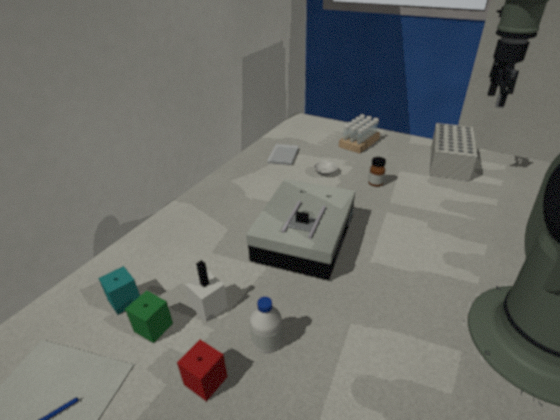

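The top view shows the instrument near (298,243), with the aperture at (328,251), the square socket at (323,226), the port at (293,247) and the tab near (281,252). The white stand with the stylus is at (195,220) and the bottle at (190,271). Next I'll measure sub-pixel blobs.

```bash
python3 - <<'E'
import cv2,numpy as np
t=cv2.imread('pics/top0.png');a=cv2.resize(t[195:295,240:355],None,fx=5,fy=5,interpolation=cv2.INTER_NEAREST)
b=cv2.resize(t[200:250,175:230],None,fx=4,fy=4,interpolation=cv2.INTER_NEAREST)
o=np.zeros((500,800,3),np.uint8);o[:500,:575]=a;o[:200,578:798]=b
s=cv2.imread('pics/side0.png');c=cv2.resize(s[250:325,180:235],None,fx=4,fy=4,interpolation=cv2.INTER_NEAREST)
o[200:500,578:798]=c
cv2.imwrite('pics/z0.png',o)
g=cv2.cvtColor(t,cv2.COLOR_BGR2GRAY)
for n,(x0,y0,x1,y1) in {'sq':(315,218,332,234),'rd':(320,243,337,259),'in':(268,235,302,262),'hd':(180,205,215,235)}.items():
    m=(g[y0:y1,x0:x1]<70).astype(np.uint8)
    k,l,st,ce=cv2.connectedComponentsWithStats(m)
    print(n,[(st[i][4],tuple((ce[i]+[x0,y0]).round(2)),st[i][:4].tolist()) for i in range(1,k) if st[i][4]>4])
E
```

```text
sq [(np.int32(17), (np.float64(322.76), np.float64(226.29)), [6, 6, 5, 5])]
rd [(np.int32(13), (np.float64(327.62), np.float64(250.38)), [6, 6, 4, 4])]
in [(np.int32(104), (np.float64(292.97), np.float64(246.31)), [20, 6, 11, 12]), (np.int32(98), (np.float64(281.65), np.float64(250.77)), [9, 10, 11, 13])]
hd [(np.int32(36), (np.float64(191.14), np.float64(218.61)), [7, 11, 9, 6])]
```

View pics/z0.png

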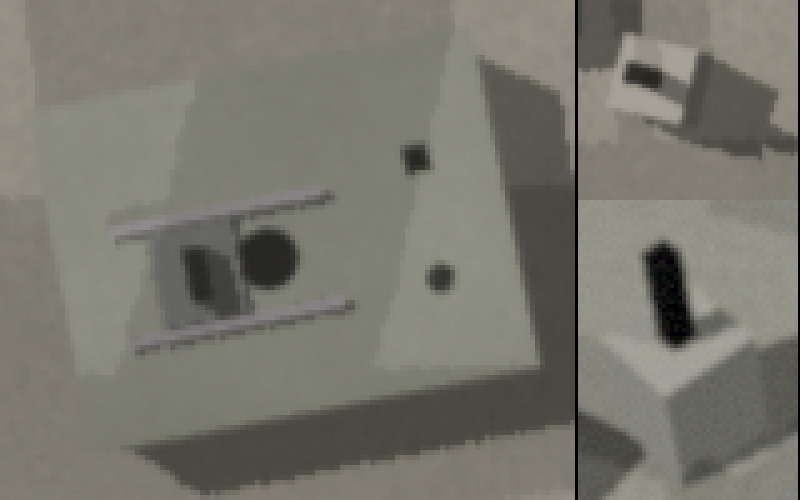

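The zoom shows the deck's features clearly: the shutter is partly open with its tab left of the port, the dark handle is on the stand, and the handle is rotated slightly.

```bash
cat >> h.py <<'E'
def rigid(A,B):
    A=np.array(A)[:,:2];B=np.array(B)[:,:2];a=A.mean(0);b=B.mean(0)
    z=((B-b)@[1,1j])@np.conj((A-a)@[1,1j]);th=np.angle(z)
    R=np.array([[np.cos(th),-np.sin(th)],[np.sin(th),np.cos(th)]]);t=b-R@a
    return th,R,t,(A@R.T+t-B)*1000
E
python3 - <<'E'
from h import *
import pickle
np.set_printoptions(precision=4,suppress=True)
d=pickle.load(open('f0.pkl','rb'));f=d['top'];s=d['side']
sq=onz(f,(322.76,226.29),.09);rd=onz(f,(327.62,250.38),.088);po=onz(f,(293.2,246.4),.09)
th,R,t,e=rigid([[.03,-.085],[-.04,-.085],[-.01,.01]],[sq,rd,po]);print('inst',th,t,e)
# tab
g=cv2.cvtColor(f['img'],cv2.COLOR_RGB2GRAY)
# tab top center approx crop (201,275)/5+(240,195)
T=onz(f,(240+198/5-.5,195+275/5-.5),.121);print('tab in inst',R.T@(T[:2]-t), T)
# stylus
h=onz(f,(191.1,218.6),.13);print('handle top',h)
# side: stand top corner and handle top, handle top centre ~ crop(660,247)->px
px=(180+(660-578)/4,250+(248-200)/4);print(onz(s,px,.13))
# stand top corners in top view crop (622,36),(711,53),(683,122),(609,107)
C=[onz(f,(175+(x-578)/4-.5,200+y/4-.5),.07) for x,y in [(625,34),(708,52),(685,124),(610,107)]]
C=np.array(C)[:,:2];print(C,C.mean(0),[np.degrees(np.arctan2(*(C[(i+1)%4]-C[i])[::-1])) for i in range(4)],[np.linalg.norm(C[(i+1)%4]-C[i]) for i in range(4)])
bt=onz(f,(188,272),.115);print('bottle',bt)
E
```

```text
inst 0.17371718325766802 [ 0.543  -0.0474] [[-0.1078 -0.2278]
 [ 0.2105 -0.097 ]
 [-0.1027  0.3248]]
tab in inst [-0.0106  0.0506] [0.5237 0.0006 0.121 ]
handle top [0.6151 0.2447 0.13  ]
[0.6182 0.2521 0.13  ]
[[0.6504 0.2711]
 [0.6358 0.2102]
 [0.5834 0.2277]
 [0.5971 0.2826]] [0.6167 0.2479] [np.float64(-103.46883466981116), np.float64(161.57460698656948), np.float64(76.06219360804812), np.float64(-12.141950040732318)] [np.float64(0.0625740134663348), np.float64(0.05522453325737981), np.float64(0.056540841938112374), np.float64(0.0545698661290246)]
bottle [0.4659 0.2579 0.115 ]
```

Request:
{"name": "move_arm", "arguments": {"gripper": [1,1,1,1,1,1,1,1], "linear": [[3.07,-2.76,0],[3.07,-2.76,0],[3.07,-2.76,0],[3.07,-2.76,0],[3.07,-2.76,0],[3.07,-2.76,0],[3.07,-2.76,0],[3.07,-2.76,0]], "twist": [0,0,0,0,0,0,0,0]}}

```text
clock: 0.95
position: [0.372, -0.291, 0.2313]
tool_rot: [3.142, 0.0, 0.358]
force: [1.3, 0.1, -0.4]
grip_width: 0.0853
finger_force: 0.0
```

Request:
{"name": "move_arm", "arguments": {"gripper": [1,1,1,1,1,1,1,1], "linear": [[3.07,-2.76,0],[3.07,-2.76,0],[3.07,-2.76,0],[3.07,-2.76,0],[3.07,-2.76,0],[3.07,-2.76,0],[3.07,-2.76,0],[3.07,-2.76,0]], "twist": [0,0,0,0,0,0,0,0]}}

```text
clock: 1.75
position: [0.5248, 0.0018, 0.2313]
tool_rot: [3.142, 0.0, 0.358]
force: [0.9, -0.8, -0.1]
grip_width: 0.0858
finger_force: 0.0
```

Request:
{"name": "move_arm", "arguments": {"gripper": [1,1,1], "linear": [[0,0,0],[0,0,0],[0,0,0]], "twist": [5.3,5.3,0]}}

```text
clock: 2.05
position: [0.5242, 0.0005, 0.2311]
tool_rot: [3.142, 0.001, 0.172]
force: [0.1, -0.8, -0.1]
grip_width: 0.0853
finger_force: 0.0
```

```bash
python3 - <<'E'
from h import *
import pickle
f=grab('wrist','w1.png');pickle.dump(f,open('w1.pkl','wb'));print(monitor.observe()['position'],monitor.observe()['tool_rot'])
R=Rotation.from_euler('z',.1737).as_matrix();t=np.array([.543,-.0474,0])
for n,p in {'tab':(-.010,.0506,.121),'sq':(.03,-.085,.09),'rd':(-.04,-.085,.09),'port':(-.01,.01,.09)}.items(): print(n,proj(f,R@p+t))
E
```

```text
[5.24219851e-01 3.24535572e-04 2.31198751e-01] [3.14150530e+00 2.76635940e-04 1.74831971e-01]
tab [281.08382698 200.8347937 ]
sq [463.67958767 136.99797888]
rd [451.70276823 225.88488827]
port [333.63665173 189.62404886]
```

View pics/w1.png

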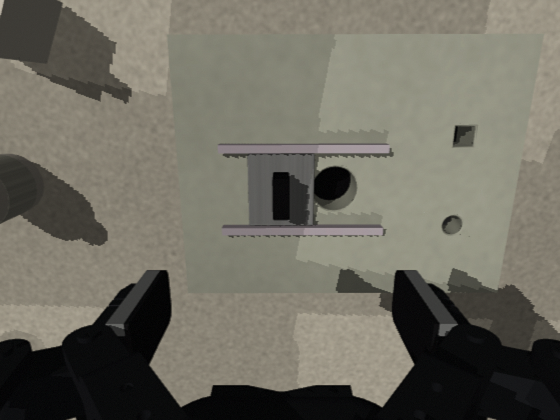

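The tab is centred near (281,196), the aperture at (452,225) and the socket at (464,136), all as predicted. Next I descend and grip the tab.

Request:
{"name": "move_arm", "arguments": {"gripper": [1,1,1,1,0.3,0.3,0.3,0.3], "linear": [[0,0,3.2],[0,0,3.2],[0,0,3.2],[0,0,3.0],[0,0,0],[0,0,0],[0,0,0],[0,0,0]], "twist": [0,0,0,0,0,0,0,0]}}

```text
clock: 2.9
position: [0.5251, 0.0002, 0.1068]
tool_rot: [3.141, -0.002, 0.173]
force: [-0.4, -0.2, 0.5]
grip_width: 0.0281
finger_force: 0.0
```

Request:
{"name": "move_arm", "arguments": {"gripper": [0,0,0,0,0], "linear": [[0,0,0],[0,0,0],[0,0,0],[0,0,0],[0,0,0]], "twist": [0,0,0,0,0], "squeeze": 20}}

```text
clock: 3.4
position: [0.5249, 0.0002, 0.1063]
tool_rot: [3.141, -0.001, 0.173]
force: [-2.5, -0.5, 10.6]
grip_width: 0.0113
finger_force: 24.5
```

Request:
{"name": "move_arm", "arguments": {"gripper": [0,0,0,0,0,0], "linear": [[0,0.7,0],[0,0.8,0],[0,0.8,0],[0,0.8,0],[0,0.6,0],[0,0,0]], "twist": [0,0,0,0,0,0]}}

```text
clock: 4.0
position: [0.5314, -0.0371, 0.1063]
tool_rot: [3.141, -0.002, 0.172]
force: [0.1, -1.3, 10.4]
grip_width: 0.0117
finger_force: 24.5
```

Request:
{"name": "move_arm", "arguments": {"gripper": [0,0,0,0], "linear": [[0,0.15,0],[0,0.1,0],[0,0.1,0],[0,0,0]], "twist": [0,0,0,0]}}

```text
clock: 4.4
position: [0.5318, -0.0397, 0.1063]
tool_rot: [3.141, -0.001, 0.173]
force: [-1.1, 0.1, 10.7]
grip_width: 0.0115
finger_force: 24.5
```

Request:
{"name": "move_arm", "arguments": {"gripper": [0,0,0], "linear": [[0,0.1,0],[0,0.1,0],[0,0,0]], "twist": [0,0,0]}}

```text
clock: 4.7
position: [0.532, -0.0401, 0.1063]
tool_rot: [-3.14, -0.001, 0.174]
force: [-5.0, 9.8, 12.3]
grip_width: 0.0113
finger_force: 24.8
```

Request:
{"name": "move_arm", "arguments": {"gripper": [0.6,0.6,0.6,0.6,0.6,0.6,0.6], "linear": [[0,0,0],[0,0,0],[0,0,0],[0,0,-3],[0,0,-4],[0,0,-4],[0,0,-3.5]], "twist": [0,0,0,0,0,0,0]}}

```text
clock: 5.4
position: [0.5316, -0.0418, 0.2524]
tool_rot: [3.141, -0.001, 0.173]
force: [-0.1, -0.3, -0.2]
grip_width: 0.0511
finger_force: 0.0
```

Request:
{"name": "move_arm", "arguments": {"gripper": [0.6,0.6,0.6,0.6,0.6,0.6,0.6,0.6], "linear": [[1.9,-3.85,0],[1.9,-3.85,0],[1.9,-3.85,0],[1.9,-3.85,0],[1.9,-3.85,0],[1.9,-3.85,0],[1.9,-3.9,0],[0,0,0]], "twist": [0,0,0,0,0,0,0,0]}}

```text
clock: 6.2
position: [0.6156, 0.2535, 0.2495]
tool_rot: [-3.139, 0.001, 0.179]
force: [-1.5, -0.3, 0.4]
grip_width: 0.0514
finger_force: 0.0
```

Request:
{"name": "move_arm", "arguments": {"gripper": [0.6,0.6,0.6,0.6], "linear": [[0,0,0],[0,0,0],[0,0,0],[0,0,0]], "twist": [8.1,8.1,8.1,0]}}

```text
clock: 6.6
position: [0.6162, 0.2469, 0.2503]
tool_rot: [3.141, -0.0, -0.254]
force: [0.8, 0.5, -0.4]
grip_width: 0.0514
finger_force: 0.0
```

```bash
python3 - <<'E'
from h import *
import pickle
f=grab('wrist','w2.png');pickle.dump(f,open('w2.pkl','wb'));o=monitor.observe();print(o['position'],o['tool_rot'])
t=grab('top','top2.png');pickle.dump(t,open('t2.pkl','wb'))
o=f['img'][:,:,::-1].copy();c=cv2.resize(t['img'][225:280,255:345,::-1],None,fx=2.6,fy=2.6,interpolation=cv2.INTER_NEAREST)
o=np.hstack([o,np.zeros((420,c.shape[1],3),np.uint8)]);o[:c.shape[0],560:]=c;cv2.imwrite('pics/v2.png',o)
for p in [(.6167,.249,.13),(.6167,.249,.07)]: print(proj(f,p))
E
```

```text
[0.61616532 0.2470007  0.25025695] [ 3.14110993e+00 -1.03451771e-04 -2.48500893e-01]
[277.9528233 197.4339886]
[278.45682688 179.09658914]
```

View pics/v2.png

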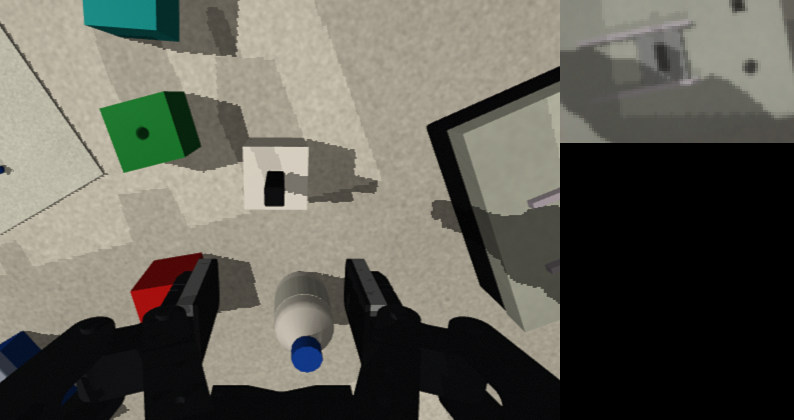

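The shutter now covers the port. The stand is square to the image, with the dark handle at (265–285, 170–207) and its lower part being the top face.

```bash
python3 - <<'E'
from h import *
import pickle
np.set_printoptions(precision=4,suppress=True)
f=pickle.load(open('w2.pkl','rb'));g=cv2.cvtColor(f['img'],cv2.COLOR_RGB2GRAY)
print(g[165:212:2,260:292:2])
m=(g[140:215,250:305]<60).astype(np.uint8);k,l,st,ce=cv2.connectedComponentsWithStats(m);i=1+np.argmax(st[1:,4])
c=max(cv2.findContours((l==i).astype(np.uint8),0,2)[0],key=cv2.contourArea)[:,0]+[250,140]
print(st[i]+[250,140,0,0,0]);[print(r,c[c[:,1]==r][:,0].min(),c[c[:,1]==r][:,0].max()) for r in range(170,209,4) if (c[:,1]==r).any()]
# stand top
w=(g[140:215,235:315]>165).astype(np.uint8);ys,xs=np.nonzero(w);print('white',xs.min()+235,xs.max()+235,ys.min()+140,ys.max()+140)
S=[onz(f,p,.07) for p in [(243,147),(308,147.5),(308.5,209.5),(243.5,209)]];print(np.mean(S,0))
for px in [(275,197)]: print('top',onz(f,px,.13))
E
```

```text
[[182 182 182 183 181 183 183 181 183 181 182 205 205 205 205 206]
 [182 182 183 181 183 182 182 182 182 182 182 206 206 205 206 206]
 [199 181 182 184 183 181 185 185 185 185 185 196 206 206 206 206]
 [206 183 183 169  47  36  46  45  44  46  50  66 201 207 206 202]
 [204 184 184 150   3   6   5   4   4   4   4   5  87 205 131 113]
 [205 198 182 111   3   7   6   4   6   4   6   3  67 123 113 115]
 [205 205 185  56   3   6   6   6   4   6   6   6  69 117 115 115]
 [205 205 183  38   5   7   5   3   5   5   4   6  69 117 115 117]
 [206 204 189  24   6   6   5   8   5   3   6   4  64 116 116 115]
 [206 206 180   4   6   7   5   5   4   4   6   7  63 117 116 115]
 [205 206 136   2   8   5   3   6   8   4   5   3  63 118 115 115]
 [205 206  93   9   9  11  11  10  10  10  10   8  62 117 115 116]
 [206 206  62  13  14  13  13  15  15  15  14  13  46 114 115 116]
 [205 207  63  14  14  12  15  16  14  15  13  13  88 205 120 114]
 [204 206  65  12  12  14  14  15  14  15  12  12  92 207 204 205]
 [205 206  93  12  15  13  13  15  16  15  15  10 125 207 206 205]
 [205 207  93  12  14  13  16  12  14  16  15  10 124 207 205 205]
 [205 207  93  10  13  14  13  15  13  14  13  10 123 207 205 205]
 [205 206  94  10  14  15  14  14  14  15  15  12 123 207 204 204]
 [204 206  92  10  15  13  13  13  14  11  12   6 123 206 205 205]
 [205 206 173  26  29  29  28  29  29  28  28  28 138 206 205 205]
 [206 206 207 205 206 207 206 207 206 207 205 205 208 205 206 206]
 [184 184 187 193 194 194 191 191 194 194 193 193 193 192 191 193]
 [164 165 163 159 162 158 149 150 158 158 156 158 161 157 155 160]]
[265 171  20  35 646]
182 266 266
190 284 284
white 235 314 140 214
[0.6174 0.2512 0.07  ]
top [0.6175 0.251  0.13  ]
```

Request:
{"name": "move_arm", "arguments": {"gripper": [0.6,0.6,0.6,0.6,0.6,0.6,0.6], "linear": [[0.05,-0.46,0],[0,0,4],[0,0,4],[0,0,4],[0,0,3],[0,0,1.9],[0,0,0]], "twist": [0,0,0,0,0,0,0]}}

```text
clock: 7.4
position: [0.6165, 0.2512, 0.0785]
tool_rot: [3.139, 0.004, -0.249]
force: [-0.8, 0.1, 0.4]
grip_width: 0.051
finger_force: 0.0
```

Request:
{"name": "move_arm", "arguments": {"gripper": [0,0,0,0,0,0,0], "linear": [[0,0,0],[0,0,0],[0,0,0],[0,0,0],[0,0,0],[0,0,0],[0,0,0]], "twist": [0,0,0,0,0,0,0], "squeeze": 50}}

```text
clock: 8.1
position: [0.6186, 0.2519, 0.0829]
tool_rot: [-3.14, -0.002, -0.251]
force: [-0.9, 0.1, 5.5]
grip_width: 0.0143
finger_force: 48.5
```

Request:
{"name": "move_arm", "arguments": {"gripper": [0,0,0,0,0,0], "linear": [[0,0,-1],[0,0,-3],[0,0,-4],[0,0,-4],[0,0,-3],[0,0,0]], "twist": [0,0,0,0,0,0]}}

```text
clock: 8.7
position: [0.6195, 0.2523, 0.2372]
tool_rot: [-3.137, -0.006, -0.251]
force: [-0.2, 0.2, -0.9]
grip_width: 0.0147
finger_force: 49.0
```

Request:
{"name": "move_arm", "arguments": {"gripper": [0,0,0,0,0,0,0,0], "linear": [[0,2,0],[0,3.5,0],[0,3.5,0],[0,3.5,0],[0,3.5,0],[0,3.5,0],[0,3.5,0],[0,3.5,0]], "twist": [0,0,0,0,0,0,0,0]}}

```text
clock: 9.5
position: [0.5513, -0.0065, 0.2317]
tool_rot: [-3.141, -0.0, -0.251]
force: [0.8, -0.5, -1.1]
grip_width: 0.0143
finger_force: 49.0
```

Request:
{"name": "move_arm", "arguments": {"gripper": [0,0,0,0,0,0,0,0], "linear": [[0,3.5,0],[0,3.5,0],[0,3,0],[0,2,0],[0,1.75,0],[0,0,0],[0,0,0],[0,0,0]], "twist": [0,0,0,0,0,0,0,0]}}

```text
clock: 10.3
position: [0.518, -0.1374, 0.2315]
tool_rot: [-3.141, -0.0, -0.25]
force: [0.8, -0.7, -0.0]
grip_width: 0.0145
finger_force: 49.0
```

```bash
python3 - <<'E'
from h import *
import pickle
np.set_printoptions(precision=4,suppress=True)
F={n:grab(n,n+'3.png') for n in ['wrist','side','top']};pickle.dump(F,open('f3.pkl','wb'));o=monitor.observe();print(o['position'],o['tool_rot'],o['force'],o['grip_width'])
p=o['position']
for n in F: print(n,proj(F[n],(.5183,-.138,.09)),proj(F[n],p-[0,0,.073]),proj(F[n],p-[0,0,.013]))
w=F['wrist']['img'][:,:,::-1];s=F['side']['img'][:,:,::-1]
a=proj(F['side'],p-[0,0,.06]).astype(int);c=cv2.resize(s[a[1]-50:a[1]+50,a[0]-30:a[0]+30],None,fx=4,fy=4,interpolation=cv2.INTER_NEAREST)
im=np.hstack([w,np.zeros((420,240,3),np.uint8)]);im[:400,560:]=c;cv2.imwrite('pics/v3.png',im);print(a)
E
```

```text
[ 0.5179 -0.1376  0.2313] [-3.1414  0.     -0.2502] [-0.4266  0.4849 -0.065 ] 0.014411402318710164
wrist [281.7808 189.4593] [281.4161 218.2463] [281.4885 260.9369]
side [329.4239 194.9994] [330.9308 172.2725] [332.2986 150.5812]
top [327.7132 250.3002] [329.941  250.7149] [332.2549 250.9859]
[331 167]
```

View pics/v3.png

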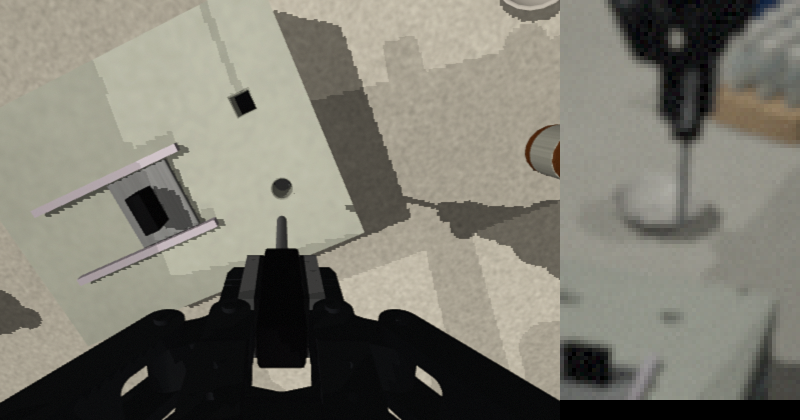

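The tip is at (281,217) and the aperture at (282,188), both within about 1 mm of prediction. The stylus is upright, and the shutter plate covers the port. Next I descend.

Request:
{"name": "move_arm", "arguments": {"gripper": [0,0,0,0,0], "linear": [[0,0,2],[0,0,2],[0,0,1.5],[0,0,0.7],[0,0,0]], "twist": [0,0,0,0,0]}}

```text
clock: 10.95
position: [0.5175, -0.1379, 0.1687]
tool_rot: [-3.142, 0.001, -0.251]
force: [0.2, 0.2, -0.4]
grip_width: 0.0142
finger_force: 49.0
```

```bash
python3 - <<'E'
from h import *
import pickle
np.set_printoptions(precision=4,suppress=True)
f=grab('wrist','w4.png');o=monitor.observe();p=o['position'];print(p,o['tool_rot'],o['force'])
a=proj(f,(.5183,-.138,.09));b=proj(f,p-[0,0,.073]);print(a,b)
x,y=a.astype(int);c=f['img'][y-60:y+60,x-80:x+80,::-1];cv2.imwrite('pics/v4.png',cv2.resize(c,None,fx=4,fy=4,interpolation=cv2.INTER_NEAREST));print(x-80,y-60)
E
```

```text
[ 0.5179 -0.1381  0.1694] [-3.1415  0.0003 -0.251 ] [ 0.5844  0.2613 -0.3698]
[280.8116 213.9705] [281.1377 217.9607]
200 153
```

View pics/v4.png

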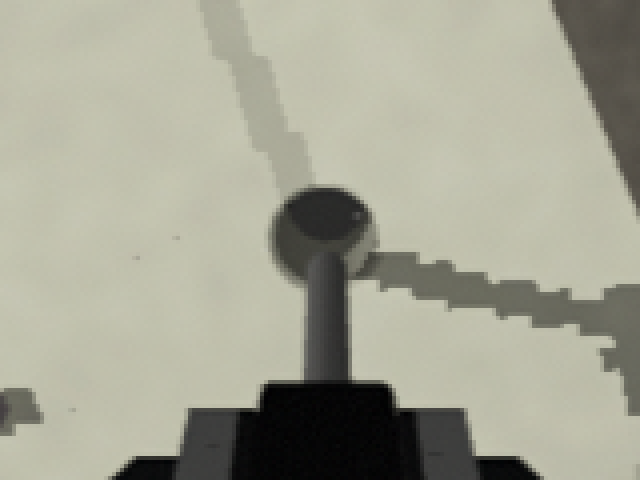

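The aperture centre is at (281,212) and the tip at (281,217), just above it. I shift 1 mm forward and insert.

Request:
{"name": "move_arm", "arguments": {"gripper": [0,0,0,0,0], "linear": [[0.1,0,0],[0,0,0.8],[0,0,0.8],[0,0,0.7],[0,0,0]], "twist": [0,0,0,0,0]}}

```text
clock: 11.5
position: [0.5183, -0.1385, 0.1452]
tool_rot: [3.142, 0.001, -0.251]
force: [0.3, -0.5, -0.3]
grip_width: 0.0142
finger_force: 49.1
```

Request:
{"name": "move_arm", "arguments": {"gripper": [0,0,0,0], "linear": [[0,0,0.2],[0,0,0.2],[0,0,0],[0,0,0]], "twist": [0,0,0,0]}}

```text
clock: 11.9
position: [0.5188, -0.1386, 0.1425]
tool_rot: [-3.142, -0.0, -0.251]
force: [-1.0, 2.2, 3.3]
grip_width: 0.0144
finger_force: 49.3
```

Request:
{"name": "move_arm", "arguments": {"gripper": [0,0,0,0], "linear": [[0,0,0.1],[0,0,0.1],[0,0,0],[0,0,0]], "twist": [0,0,0,0]}}

```text
clock: 12.3
position: [0.5188, -0.1386, 0.1403]
tool_rot: [-3.142, -0.0, -0.251]
force: [-1.1, -0.0, 4.7]
grip_width: 0.0146
finger_force: 49.5
```

Request:
{"name": "move_arm", "arguments": {"gripper": [0,0,0,0], "linear": [[0,0,0.1],[0,0,0.1],[0,0,0],[0,0,0]], "twist": [0,0,0,0]}}

```text
clock: 12.7
position: [0.5191, -0.1386, 0.1392]
tool_rot: [-3.142, -0.001, -0.251]
force: [-3.7, 1.3, 21.2]
grip_width: 0.0147
finger_force: 52.1
```

Request:
{"name": "move_arm", "arguments": {"gripper": [0,0,0,0,0], "linear": [[0,0,0],[0,0,0],[0,0,0],[0,0,0],[0,0,0]], "twist": [0,0,0,0,0]}}

```text
clock: 13.2
position: [0.5191, -0.1386, 0.1391]
tool_rot: [-3.142, -0.001, -0.251]
force: [-4.6, 0.4, 21.3]
grip_width: 0.0144
finger_force: 52.1
```

```bash
python3 - <<'E'
from h import *
f=grab('wrist','w5.png');s=grab('side');o=monitor.observe();print(o['position'],o['force'])
R=Rotation.from_euler('z',.1737).as_matrix();t=np.array([.543,-.0474,0])
im=f['img'][:,:,::-1].copy()
for y in (.010,): print(proj(f,R@[-.01,y,.121]+t),proj(s,R@[-.01,y,.121]+t))
c=cv2.resize(s['img'][160:260,260:320+0,::-1],None,fx=4,fy=4,interpolation=cv2.INTER_NEAREST)
o2=np.zeros((420,800,3),np.uint8);o2[:,:560]=im;o2[:400,560:]=c;cv2.imwrite('pics/v5.png',o2)
E
```

```text
[ 0.51912652 -0.13864909  0.13916545] [-4.17772468  1.37987152 20.29323713]
[ 70.27136421 281.47809165] [307.88364473 202.90944134]
```

View pics/v5.png

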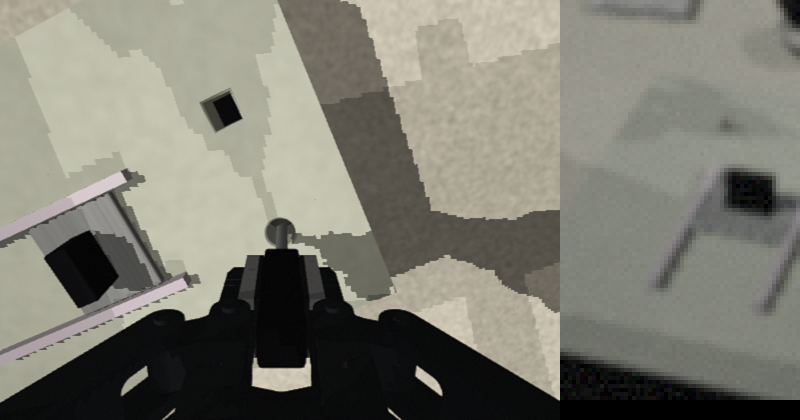

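The stylus is in the aperture at (280,232), holding with a steady force of about 21 N, so the button has bottomed out. The tab is at its closed position near (80,270), so I hand the job in.

```bash
python3 -c "
from workcell import bot
print(bot.job_done())"
```

```text
the job is handed in; nothing more can be done
None
```

The job is handed in: the shutter is closed against its stop, and the gripped stylus is holding the button fully down at about 21 N, with 13 s of the 50 s used and the bottle, jar and dish never approached.

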